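# Unscrew a knurled clamp collar by fingertip and slide the strap off a bearing

## Robot

A 6-joint arm with a two-finger parallel gripper is mounted at the origin on the work surface; the furniture and walls round the work are solid. World frame = base frame: x ahead of the robot, y to its left, z up, the work surface at z = 0. Lengths are in m, angles in rad, forces in N, time in s.
With the tool pointing down it reaches from about 0.3 to 0.875 m from the base axis. Payload 6.4 kg.
Tool frame: the origin (TCP) lies midway between the tips of the shut fingers; the grasp point (between the pads) lies 19 mm behind it; z points along the fingers, x is the direction in which the jaws open and shut, and the axes are right-handed (so a half turn about z gives the same grasp; the last joint's range is limited). The gripper opens to 85 mm and grips with 20 to 120 N. Pads are 22 mm wide; open, the fingers measure 114 mm over their backs; the gripper's body (76 mm by 85 mm) begins 54 mm behind the grasp point. The pads swing forward as they close: fully open they stand 13 mm farther back than shut.
Start: joints at [-0.206, 0.181, 1.607, -0, 1.354, -0.206], TCP at [0.575, 0, 0.198] pointing down, gripper open.
Joint ranges: [-2.99, 2.99], [-0.89, 2.07], [0.3, 2.58], [-1.14, 4.28], [0, 2.63], [-3.12, 3.12]. Speed limits (rad/s): [2.57, 2.57, 3.01, 3.14, 3.14, 3.14].

## Interface

Orientations are given as a unit quaternion [x, y, z, w].
In Python, from rig import arm, imaging, nets gives the robot as it stands.
- The arm moves only by the tool servo_tool, never from a script. Its argument "motion" is one flat list of numbers, 4 for each row, row after row: the shift along the tool's x, y, z in mm, then the turn about the tool's z in rad. A call has 1 to 20 rows; each row shifts and turns the pose as measured when the row begins, along the tool's axes as they then stand; what a row does not reach is not made up. A row lasts 1/10 s, in which the tool goes at most 50 mm and 8.59 degrees, less where a joint would pass 70% of its speed; a pose out of reach is approached as far as the arm can. A call is refused whole if a number of a shift passes 50 or a number of a turn 0.15, either way. A call with a gripper value outside its range is refused whole. "grip" is the gripper command: -1 is shut, 1 is fully open, values between are in proportion, set as the call begins (left out, the last holds). The fingers move at their own pace and stop on an object; "force" is the grip in N (left out, the last holds). Time passes only in rows, so rows that do not move let the fingers close. It gives the time, the measured TCP pose, the force and the opening at its end, in the units of the state.
- arm.state(): the state, without advancing time (a new reading comes with each control period).
- imaging.read_camera(name): name is "scene" or "side" or "wrist"; returns the picture (480x640x3 uint8, red, green, blue); there is no depth.
- imaging.calibration(name): a dict with "K" (3x3 intrinsics, pixels), "view" (4x4, takes a point from world to camera coordinates). Camera axes: x right, y down, z forward; pixel columns grow to the right and rows downward; lengths in m; the calibration is good to about 2 mm. A picture is of the moment at which its call begins: read the wrist's pose just before it. calibration takes no time and is no camera call; for the wrist camera it gives the pose at the moment of the call.
- arm.hand_in(): hands the job in, once; it reports no verdict.
Trained networks look in the newest picture that a camera, given by its name, has taken for a name from the list of things; names that differ only in an ending like _2 or _b are one class to them, and where a whole thing is asked for, a point or a joint stands for the part that bears it (a point fixed in the world has none). Each returns a list of dicts, best first, with "confidence" (0 to 1); they miss things now and then, are a little off and sometimes report something else, mostly with a low value. They report only what shows in the picture. A call takes as long as a camera call.
- nets.search_frame(query, camera): "xy" ([column, row] as shares, 0 to 1, of the picture: columns of its width, rows of its height, amid what is visible of it).
The state is a dict: "t": time; "qpos": joint angles; "joint_velocities": joint speeds; "effort": joint torques, N m; "ee_pos": TCP position; "tool_rot": TCP orientation; "force": force on the tool from outside, world axes, zero at the start; "torque": the same for the moment, N m; "gripper_width": opening from 0.0 (shut) to 1.0 (fully open).
Only numpy, scipy, OpenCV 4.12 (cv2) and the standard library are available. Lean on these libraries where they do the work, as an engineer would, in place of code of your own. Each camera call takes 0.05 s, during which the arm holds its last target. There are 200 camera calls.

## Task

Free the bearing in the hold-down clamp, using only a fingertip or the outside of the fingers: first roll the knurled locking collar two full turns anticlockwise (seen from above) by its rim, then push the slotted steel strap by its upright lug, back under the collar as far as it goes, so that the bearing lies uncovered. Leave the collar two turns loose. Do not grip or lift anything, and leave the loose things on the bench where they are.

Things in the scene. Friction and masses are not known exactly. Their poses are not given: they have to be found in the camera images.
- clamp: Hold-down clamp fixed to the bench: base plate 182 x 90 x 12 mm with an upright stud (14 mm across, top at 96 mm height). Origin on the stud's axis at bench height, z up; +x runs along the base towards the clamped bearing (42 mm across, centre at x = 83 mm, top at 24 mm height). The strap lies along x between two cheeks (outer faces y = +-29.5 mm, tops at 31 mm height).
- collar (a joint): Turn of the knurled locking collar on the stud, rad; grows anticlockwise seen from above (loosening). Done up it reads within 0.25 of 0, after two turns about 12.6; the thread ends at 18.8. It stays where left, takes about 0.08 N m, and rises 4 mm a turn. A fingertip carried round the rim from outside, reaching 2 to 4 mm inside the circle of the lobe tips, takes it along.
- collar_rim (a point): Centre of the collar's rim, on the axis, half-way up the rim. Rim: 16 mm high, from 52 to 68 mm height when done up, 60 to 76 mm after two turns; eight equal round lobes, tips 48 mm from the axis (lobe radius 7 mm), 42 mm radius between lobes. A thin white line on top, along x of this point, marks one lobe. Under the rim is a hub of 22 mm radius.
- strap_lug (a point): Centre of the outer face (towards the clamp's +x) of the strap's lug: an upright plate across the strap's nose, above the bearing, 40 mm wide, 8 mm thick, from 33 to 47 mm height. Axes as the clamp's. This face is at clamp x = 84 mm when clamped, and at about 54 mm when the strap is right back at the end of its slot.
- bearing_a: a loose ball bearing, 52 mm across, 15 mm high, lying flat; origin under its centre
- coupler_a: a loose grey air coupler, 60 mm long along its y, 25 mm thick; origin under its centre
- bolt_b: a loose hexagon bolt, 64 mm long along its y, 21 mm high; origin under its centre
- tape_roll: a loose roll of black tape, 64 mm across, 20 mm high; origin under its centre
- tape_measure: a loose tape measure, 84 x 67 mm, 29 mm high; origin under its centre
- strap: The slotted steel strap, loose, about 0.3 kg, 124 x 40 mm, 8 mm thick, flat on the clamp's bed. Two nibs on it are stopped by the collar's hub until the collar is well loosened; then it slides freely along the clamp's x. Origin at its underside, on the stud's axis while it is clamped; x and z as the clamp's.

How it is judged:
By the outcome, as a careful person would: the job done as asked, in the order asked, and still so for the second after the job is handed in, with the robot touching nothing.
It also fails if it takes over 56 s, if anything falls off the work surface, if the arm or the gripper's body presses on something with over 40 N, if the wrist force passes 120 N, or if a joint passes its speed limit or range.

## Working session

There is one attempt and no reset: what is moved stays moved. The work goes in short steps, Python scripts to look and compute and a tool call to move; the robot and the scene stay as the last step left them, time stands still between calls to the robot, and variables do not carry over. Pictures are saved under pics/ and viewed, about 8 in all and at most 12, crops included, and the job is handed in when it is done.

Besides the shell and the picture viewer there is one more tool, called after "Request:" in YAML: its name, and indented under it one key for each argument. servo_tool: Moves the arm, as the interface text tells. Its arguments: {"type":"object","properties":{"motion":{"type":"array"},"grip":{"type":"number"},"force":{"type":"number"}},"required":["motion"]}

```bash
mkdir -p pics; ls; python3 - <<'E'
from rig import arm, imaging, nets
import cv2
s=arm.state();print(s)
for c in ("scene","side"):
    im=imaging.read_camera(c);cv2.imwrite(f"pics/{c}0.png",im[:,:,::-1])
    k=imaging.calibration(c);print(c,k["K"].tolist(),k["view"].tolist())
    for q in ("clamp","collar_rim","strap_lug","bearing_a","coupler_a","bolt_b","tape_roll","tape_measure"):
        print(q,[( [round(r["xy"][0]*640),round(r["xy"][1]*480)],round(r["confidence"],2)) for r in nets.search_frame(q,c)[:2]])
E
```

```text
pics
{'t': 0.0, 'qpos': array([-2.06323821e-01,  1.81532937e-01,  1.60803612e+00, -4.56705658e-06,
        1.35381209e+00, -2.06292606e-01]), 'joint_velocities': array([ 3.14428542e-04, -3.66806250e-05, -3.56225657e-05,  1.74599811e-03,
        2.66669024e-03, -3.47729838e-04]), 'effort': array([ 3.41415571e-04, -4.44869328e+01, -3.51340663e+01, -2.51131587e-04,
        9.11703974e-03,  3.43231875e-05]), 'ee_pos': array([5.74372232e-01, 1.33598219e-04, 1.97475188e-01]), 'tool_rot': array([ 9.99999600e-01, -1.51141925e-05, -8.75738645e-04, -1.81001956e-04]), 'force': array([ 0.85239315,  1.00464539, -1.18736866]), 'torque': array([ 0.05631589, -0.00588363,  0.05816057]), 'gripper_width': 0.997762277635221}
scene [[560.4236205824974, 0.0, 321.5405357809244], [0.0, 560.4236205824974, 237.45181784499593], [0.0, 0.0, 1.0]] [[-0.8274249406949191, -0.5614632608833685, 0.011268282665240747, 0.4462588247674545], [-0.37836828913301274, 0.5425471594197062, -0.7499866782711309, 0.20433776097835282], [0.4149763912496303, -0.6248212436239842, -0.6613569446385299, 0.7569607875491903], [0.0, 0.0, 0.
[... 231 characters left out ...]
0.93)]
tape_measure [([394, 211], 0.9)]
side [[455.1335673169516, 0.0, 316.74664647969934], [0.0, 455.1335673169516, 236.49256047551935], [0.0, 0.0, 1.0]] [[0.8893367833630871, -0.4568385658645011, -0.019457916030840842, -0.37628583658433723], [-0.21474660229432652, -0.3797255005836849, -0.8998291176715233, 0.1770451678048394], [0.40368797673505186, 0.8044296544417888, -0.4358083850664469, 0.6519327468225731], [0.0, 0.0, 0.0, 1.0]]
clamp [([301, 231], 0.93)]
collar_rim [([301, 215], 0.98)]
strap_lug [([302, 237], 0.69), ([303, 230], 0.18)]
bearing_a [([326, 217], 0.66)]
coupler_a [([263, 222], 0.76)]
bolt_b [([258, 240], 0.75)]
tape_roll [([394, 277], 0.84)]
tape_measure [([364, 305], 0.84)]
```

View both.

```bash
python3 - <<'E'
import cv2
a=cv2.imread("pics/scene0.png")[170:430,130:470];cv2.imwrite("pics/a.png",cv2.resize(a,None,fx=2.3,fy=2.3,interpolation=2))
a=cv2.imread("pics/side0.png")[160:340,220:440];cv2.imwrite("pics/b.png",cv2.resize(a,None,fx=3.3,fy=3.3,interpolation=2))
E
```

```text
(no output)
```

View pics/a.png

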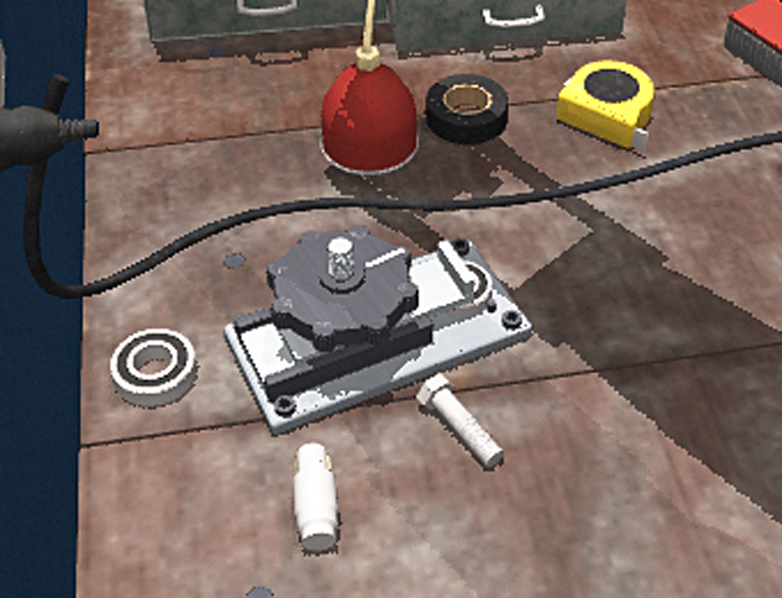

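View pics/b.png

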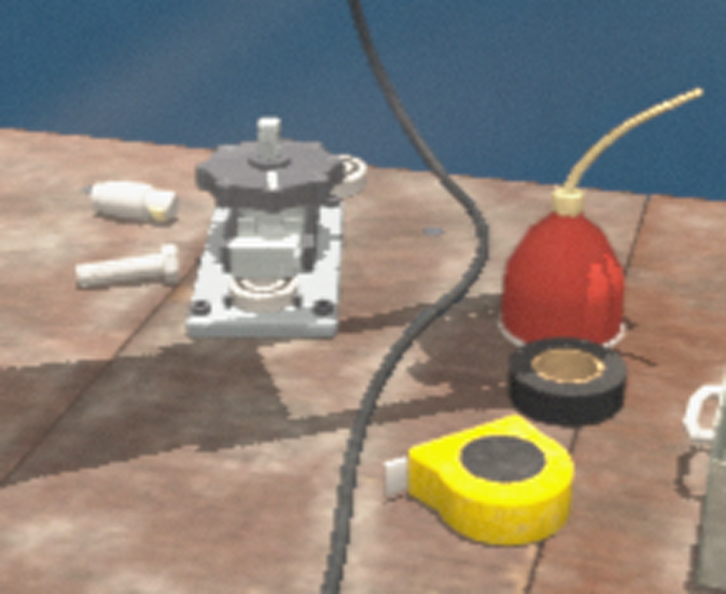

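```bash
cat > h.py <<'E'
import numpy as np
from rig import imaging
def proj(c,P,cal=None):
    k=cal or imaging.calibration(c);p=np.asarray(k["view"])@np.append(P,1);u=np.asarray(k["K"])@p[:3];return u[:2]/u[2]
def onplane(c,uv,z):
    k=imaging.calibration(c);V=np.asarray(k["view"]);R=V[:3,:3];C=-R.T@V[:3,3]
    d=R.T@np.linalg.inv(np.asarray(k["K"]))@[uv[0],uv[1],1];return C+d*(z-C[2])/d[2]
E
python3 - <<'E'
from h import *
from rig import arm,nets
from scipy.optimize import least_squares
import cv2
for c in("scene","side"):
    V=np.asarray(imaging.calibration(c)["view"]);print(c,"cam at",-V[:3,:3].T@V[:3,3])
A=lambda x,y:(x/2.3+130,y/2.3+170)
B=lambda x,y:(x/3.3+220,y/3.3+160)
# points: cam, uv, (base-flag, local)
obs=[("scene",A(341,243),0,(0,0,.096)),("side",B(268,122),0,(0,0,.096)),
("side",B(265,257),0,(.084,0,.040)),
("scene",A(275,421),1,(-.091,-.045,.012)),("scene",A(533,322),1,(.091,-.045,.012)),("scene",A(225,326),1,(-.091,.045,.012)),
("side",B(188,325),1,(.091,-.045,.012)),("side",B(338,325),1,(.091,.045,.012))]
def W(p,f,l):
    x=np.array(l);x[0]+=f*p[3];c,s=np.cos(p[2]),np.sin(p[2]);return np.array([p[0]+c*x[0]-s*x[1],p[1]+s*x[0]+c*x[1],x[2]])
f=lambda p:np.concatenate([proj(c,W(p,b,l))-uv for c,uv,b,l in obs])
best=min((least_squares(f,[.6,.1,y,.02]) for y in np.arange(-3,3.1,.75)),key=lambda r:r.cost)
print(best.x.round(4),best.fun.reshape(-1,2).round(1).tolist())
for q,uv,z in (("line end",A(404,251),.068),("line start",A(367,266),.068)):
    print(q,onplane("scene",uv,z).round(4))
for q,z in (("bearing_a",.008),("coupler_a",.012),("bolt_b",.01),("tape_roll",.01),("tape_measure",.015)):
    pass
for q,uv,z in (("bearing",(195,333),.008),("coupler",(266,384),.012),("bolt",(331,354),.01),("tape",(333,219),.01),("bottle base",A(370,165),0),("cable",A(400,203),0),("cable",A(250,215),0)):
    print(q,onplane("scene",uv,z).round(3))
im=imaging.read_camera("wrist");cv2.imwrite("pics/w0.png",im[:,:,::-1])
k=imaging.calibration("wrist");print(np.asarray(k["view"]).round(3).tolist(),k["K"][0][0])
p=best.x;print("wrist proj stud top",proj("wrist",W(p,0,(0,0,.096))),"lug",proj("wrist",W(p,0,(.08,0,.047))))
E
```

```text
scene cam at [0.13243975 0.61266024 0.6488433 ]
side cam at [ 0.10948727 -0.62910735  0.43610642]
[ 0.4843  0.1895 -2.0607  0.0236] [[0.1, -0.7], [-0.6, -1.0], [-0.7, -0.5], [0.4, 0.9], [0.8, -1.4], [-0.8, -1.6], [-0.6, -1.2], [-0.1, -1.6]]
line end [0.4646 0.1524 0.068 ]
line start [0.4759 0.176  0.068 ]
bearing [0.567 0.284 0.008]
coupler [0.428 0.296 0.012]
bolt [0.384 0.205 0.01 ]
tape [ 0.545 -0.044  0.01 ]
bottle base [0.577 0.039 0.   ]
cable [0.534 0.06  0.   ]
cable [0.616 0.132 0.   ]
[[1.0, -0.001, -0.0, -0.575], [-0.001, -0.962, 0.271, -0.035], [-0.001, -0.271, -0.962, 0.379], [0.0, 0.0, 0.0, 1.0]] 401.8658258776557
wrist proj stud top [162.998449   -79.32592593] lug [147.08196458  65.49581635]
```

View pics/w0.png

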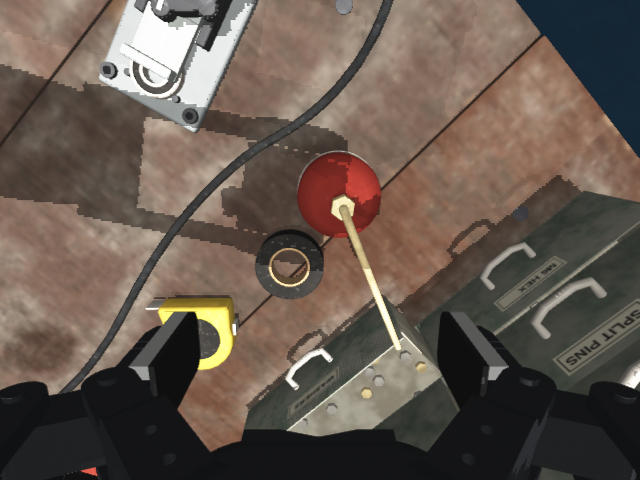

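```bash
cat > sim.py <<'E'
import numpy as np
def radius(phi,hx,hy,d):
    lo,hi=d,d+30
    for _ in range(40):
        r=(lo+hi)/2;x=max(abs(r*np.cos(phi))-hx,0);y=max(abs(r*np.sin(phi))-hy,0)
        if np.hypot(x,y)<d: lo=r
        else: hi=r
    return r
def run(path,hx,hy,off=(0,0),th0=-2.06):
    th=th0;mind=99
    for p0,p1 in zip(path[:-1],path[1:]):
        for s in np.linspace(0,1,12):
            c=p0+(p1-p0)*s+off
            def hit(t):
                a=t+np.arange(8)*np.pi/4;L=41*np.c_[np.cos(a),np.sin(a)]-c
                return (np.hypot(np.maximum(abs(L[:,0])-hx,0),np.maximum(abs(L[:,1])-hy,0))<7).any()
            n=0
            while hit(th) and n<400: th+=.004;n+=1
            if n==400: return None,None
            q=np.maximum(abs(c)-[hx,hy],0);mind=min(mind,np.hypot(*q))
    return th-th0,mind
if __name__=="__main__":
    ph=np.radians(-95.6+10*np.arange(73))
    for d in (43.5,44,45):
        path=np.array([radius(p,14.5,11,d)*np.array([np.cos(p),np.sin(p)]) for p in ph])
        for hx,hy in ((14.5,11),(11,11),(14.5,9),(17,11)):
            print(d,hx,hy,[tuple(np.round(run(path,hx,hy,np.array(o)),2)) if run(path,hx,hy,np.array(o))[0] is not None else None for o in ((0,0),(2,0),(-2,0),(0,2),(0,-2))])
E
python3 sim.py
```

```text
43.5 14.5 11 [None, None, None, None, None]
43.5 11 11 [(np.float64(12.55), np.float64(43.5)), (np.float64(9.45), np.float64(43.36)), (np.float64(9.37), np.float64(43.36)), None, None]
43.5 14.5 9 [(np.float64(12.57), np.float64(43.39)), (np.float64(12.6), np.float64(41.39)), (np.float64(12.54), np.float64(41.39)), None, None]
43.5 17 11 [None, None, None, None, None]
44 14.5 11 [None, None, None, None, None]
44 11 11 [(np.float64(12.54), np.float64(44.0)), (np.float64(9.44), np.float64(43.86)), (np.float64(9.36), np.float64(43.86)), None, None]
44 14.5 9 [(np.float64(12.55), np.float64(43.88)), (np.float64(12.58), np.float64(41.88)), (np.float64(12.52), np.float64(41.88)), None, None]
44 17 11 [None, None, None, None, None]
45 14.5 11 [(np.float64(12.58), np.float64(44.67)), None, None, None, None]
45 11 11 [(np.float64(9.38), np.float64(44.99)), (np.float64(7.85), np.float64(44.86)), (np.float64(7.77), np.float64(44.86)), None, None]
45 14.5 9 [(np.float64(12.49), np.float64(44.88)), (np.float64(12.49), np.float64(42.88)), (np.float64(12.48), np.float64(42.88)), (np.float64(9.44), np.float64(44.67)), (np.float64(9.36), np.float64(44.67))]
45 17 11 [None, None, None, None, None]
```

Request:
servo_tool:
  motion: [0,0,-30,0,-30,0,-30,0,-40,-20,0,0,-20,-40,0,0,0,-40,0,0,0,0,0,0,0,0,0,0]
  grip: -1

```text
t: 1.65
ee_pos: [0.4821, 0.1019, 0.261]
tool_rot: [1.0, -0.001, 0.0, -0.0]
force: [0.8, 0.2, 0.5]
gripper_width: -0.001
```

```bash
python3 - <<'E'
from h import *
from rig import arm
import cv2
im=imaging.read_camera("wrist")[:,:,::-1].copy()
c,s=np.cos(-2.06),np.sin(-2.06)
def W(x,y,z):return np.array([.4843+c*x-s*y,.1895+s*x+c*y,z])
raw=im.copy()
dot=lambda P,col:cv2.circle(im,tuple(int(round(v)) for v in proj("wrist",P)),2,col,-1)
dot(W(0,0,.096),(0,0,255));dot(W(.084,.02,.047),(0,255,0));dot(W(.084,-.02,.047),(0,255,0))
for a in range(8): dot(W(.048*np.cos(a*np.pi/4),.048*np.sin(a*np.pi/4),.068),(255,0,255))
for x in(-.0674,.1146):
  for y in(-.045,.045): dot(W(x,y,.012),(255,255,0))
cv2.imwrite("pics/w1.png",im);np.save("w1cal.npy",np.asarray(imaging.calibration("wrist")["view"]))
E
```

```text
(no output)
```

View pics/w1.png

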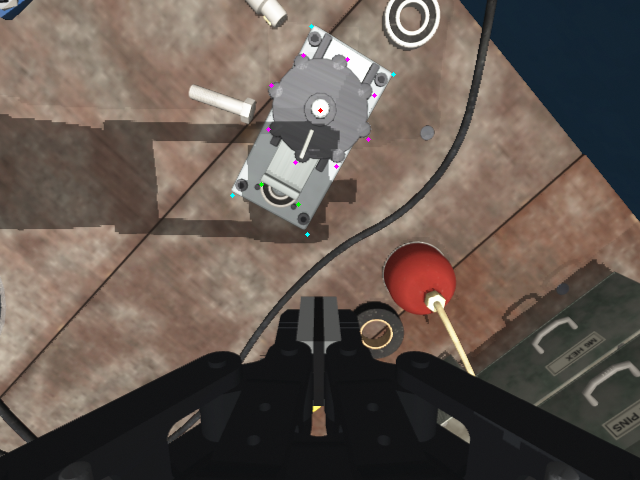

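```bash
python3 - <<'E'
from rig import imaging
import cv2
im=imaging.read_camera("wrist")[:,:,::-1]
cv2.imwrite("pics/w2.png",cv2.resize(im[15:240,215:415],None,fx=2.6,fy=2.6,interpolation=2))
E
```

```text
(no output)
```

View pics/w2.png

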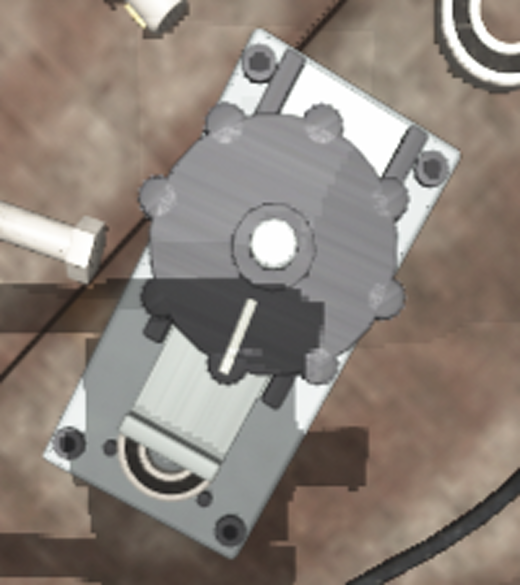

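```bash
python3 - <<'E'
from h import *
from scipy.optimize import least_squares
A=lambda x,y:(x/2.3+130,y/2.3+170)
B=lambda x,y:(x/3.3+220,y/3.3+160)
C=lambda x,y:(x/2.6+215,y/2.6+15)
obs=[("scene",A(341,243),0,(0,0,.096)),("side",B(268,122),0,(0,0,.096)),("side",B(265,257),0,(.084,0,.040)),
("scene",A(275,421),1,(-.091,-.045,.012)),("scene",A(533,322),1,(.091,-.045,.012)),("scene",A(225,326),1,(-.091,.045,.012)),
("side",B(188,325),1,(.091,-.045,.012)),("side",B(338,325),1,(.091,.045,.012)),
("wrist",C(273,244),0,(0,0,.096)),("wrist",C(258,30),1,(-.091,-.045,.012)),("wrist",C(460,152),1,(-.091,.045,.012)),
("wrist",C(235,556),1,(.091,.045,.012)),("wrist",C(45,460),1,(.091,-.045,.012)),
("wrist",C(120,434),0,(.084,-.02,.047)),("wrist",C(212,478),0,(.084,.02,.047))]
tips=[(222,382),(320,384),(402,302),(405,195),(330,104),(215,108),(138,193),(142,300)]
obs+=[("wrist",C(*t),2,i*np.pi/4) for i,t in enumerate(tips)]
cal={c:imaging.calibration(c) for c in("scene","side","wrist")}
def W(p,f,l):
    if f==2: x=np.array([.048*np.cos(l+p[4]),.048*np.sin(l+p[4]),.066])
    else: x=np.array(l);x[0]+=f*p[3]
    c,s=np.cos(p[2]),np.sin(p[2]);return np.array([p[0]+c*x[0]-s*x[1],p[1]+s*x[0]+c*x[1],x[2]])
f=lambda p:np.concatenate([proj(c,W(p,b,l),cal[c])-uv for c,uv,b,l in obs])
r=least_squares(f,[.484,.19,-2.06,.02,0],loss="soft_l1")
print(r.x.round(4),f(r.x).reshape(-1,2).round(1).tolist())
E
```

```text
[ 0.4842  0.1901 -2.0714  0.0237  0.1035] [[-0.1, -0.4], [-0.8, -1.1], [-1.4, -0.6], [-0.3, 1.0], [0.9, -0.5], [-0.9, -1.7], [-1.4, -1.4], [-1.0, -1.6], [0.0, -0.2], [-2.5, -2.1], [1.0, -0.3], [0.3, 3.5], [-1.8, 1.0], [-1.2, 0.4], [0.2, 3.2], [-0.9, 0.6], [2.1, -0.2], [0.3, 1.4], [0.6, -1.7], [-0.3, 0.3], [0.5, -1.2], [0.4, -0.9], [0.2, 2.2]]
```

Request:
servo_tool:
  motion: [0,0,20,0.139,0,0,20,0.139,0,0,20,0.139,0,0,20,0.139,0,0,20,0.139,0,0,20,0.139,0,0,20,0.139,0,0,20,0.139,0,0,10,0.139,0,0,0,0.139,0,0,0,0.139,0,0,0,0.139,0,0,0,0.139,0,0,0,0.139,0,0,0,0.139,0,0,0,0.139,0,0,0,0.139,0,0,0,0]

```text
t: 3.55
ee_pos: [0.4879, 0.0761, 0.0786]
tool_rot: [-0.316, 0.949, -0.0, -0.005]
force: [0.1, -0.4, -0.2]
gripper_width: 0.001
```

```bash
cat > st.py <<'E'
import sys,numpy as np
from rig import arm
from scipy.spatial.transform import Rotation as R
S=np.array([.4842,.1901])
s=arm.state();p=s["ee_pos"];r=R.from_quat(s["tool_rot"]).as_matrix()
yaw=np.degrees(np.arctan2(r[1,0],r[0,0]));d=p[:2]-S
print("t %.2f phi %.1f rho %.1f z %.1f yaw %.1f q6 %.2f F %s T %s"%(s["t"],np.degrees(np.arctan2(d[1],d[0])),1e3*np.hypot(*d),1e3*p[2],yaw,s["qpos"][5],s["force"].round(1),s["torque"].round(2)))
if len(sys.argv)>1: # target phi rho z
    ph,rho,z=map(float,sys.argv[1:4]);t=np.append(S+rho/1e3*np.array([np.cos(np.radians(ph)),np.sin(np.radians(ph))]),z/1e3)
    print("shift tool mm",(1e3*r.T@(t-p)).round(1))
E
python3 st.py -90.3 72 55
```

```text
t 3.55 phi -88.1 rho 114.1 z 78.6 yaw -143.2 q6 2.42 F [ 0.1 -0.4 -0.2] T [ 0.01  0.01 -0.04]
shift tool mm [-22.1  36.1  23.5]
```

Request:
servo_tool:
  motion: [-7,12,8,-0.04,-7,12,8,-0.04,-4,6,5,-0.04,0,0,0,0,0,0,0,0]

```text
t: 4.05
ee_pos: [0.4818, 0.1126, 0.0542]
tool_rot: [-0.382, 0.924, 0.0, -0.006]
force: [0.5, 0.3, 0.6]
gripper_width: -0.003
```

```bash
python3 st.py -90.3 66 55
```

```text
t 4.05 phi -91.7 rho 77.5 z 54.2 yaw -135.1 q6 2.35 F [0.5 0.3 0.6] T [-0.02 -0.02 -0.01]
shift tool mm [-9.5  6.7 -0.8]
```

Request:
servo_tool:
  motion: [-5,3.5,0,0,-4.5,3.2,0,0,0,0,0,0]

```text
t: 4.35
ee_pos: [0.4844, 0.1251, 0.0546]
tool_rot: [-0.382, 0.924, 0.0, -0.006]
force: [-0.1, 0.2, -0.5]
gripper_width: 0.004
```

```bash
python3 st.py -90.3 60 55; python3 - <<'E'
from rig import imaging
import cv2
a=imaging.read_camera("scene")[:,:,::-1][190:370,190:390];a=cv2.resize(a,None,fx=2,fy=2,interpolation=2)
b=imaging.read_camera("side")[:,:,::-1][150:290,240:380];b=cv2.resize(b,(360,360),interpolation=2)
cv2.imwrite("pics/c.png",cv2.hconcat([a,b]))
E
```

```text
t 4.35 phi -89.8 rho 65.0 z 54.6 yaw -135.1 q6 2.38 F [-0.1  0.2 -0.5] T [ 0.   -0.02 -0.02]
shift tool mm [-3.1  3.9 -0.4]
```

View pics/c.png

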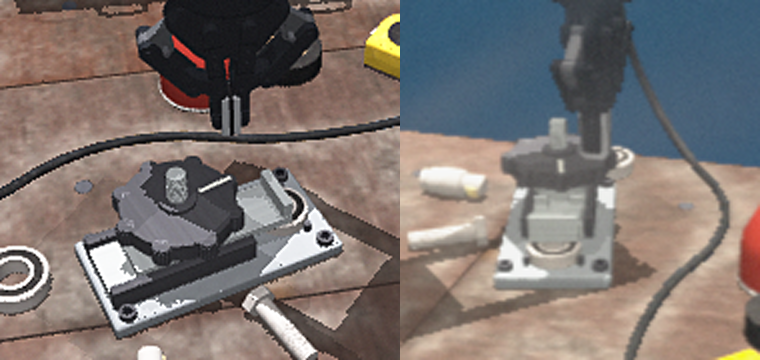

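```bash
python3 - <<'E'
from h import *
for c in("scene","side"):
  for P in((.4844,.1251,.0546),(.4842,.1901,.096),(.4842,.1421,.06)): print(c,P,proj(c,P).round(1))
E
```

```text
scene (0.4844, 0.1251, 0.0546) [305.5 269.3]
scene (0.4842, 0.1901, 0.096) [278.2 275.2]
scene (0.4842, 0.1421, 0.06) [298.9 273.4]
side (0.4844, 0.1251, 0.0546) [314.9 224.9]
side (0.4842, 0.1901, 0.096) [300.4 195.9]
side (0.4842, 0.1421, 0.06) [311.  219.5]
```

```bash
python3 - <<'E'
from rig import imaging
import cv2
a=imaging.read_camera("scene")[:,:,::-1][215:305,255:345];a=cv2.resize(a,(400,400),interpolation=2)
b=imaging.read_camera("side")[:,:,::-1][175:255,275:355];b=cv2.resize(b,(400,400),interpolation=2)
cv2.imwrite("pics/d.png",cv2.hconcat([a,b]))
E
```

```text
(no output)
```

View pics/d.png

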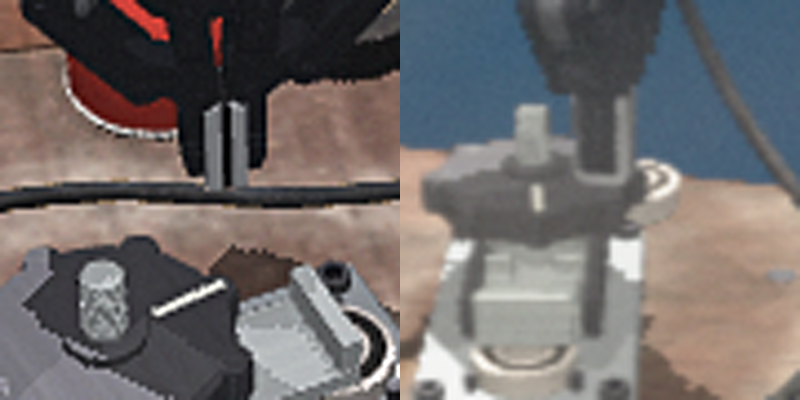

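```bash
python3 - <<'E'
from h import *
import cv2
P=[np.asarray(imaging.calibration(c)["K"])@np.asarray(imaging.calibration(c)["view"])[:3] for c in("scene","side")]
X=cv2.triangulatePoints(P[0],P[1],np.array([[305.9],[257.1]]),np.array([[316.],[212.]]));X=(X[:3]/X[3]).ravel();print(X,[proj(c,X) for c in("scene","side")])
E
python3 st.py
```

```text
[0.4850013  0.12458163 0.0811047 ] [array([305.21920876, 256.15596738]), array([315.02695898, 212.85575332])]
t 4.55 phi -90.0 rho 65.7 z 54.4 yaw -135.1 q6 2.38 F [-0.  -0.6 -0.1] T [ 0.03  0.02 -0.05]
```

```bash
python3 - <<'E'
from h import *
from rig import arm
s=arm.state();p=s["ee_pos"]
k=imaging.calibration("wrist")
for dz in(0,.026):
  for c in("wrist",):
    q=p+[0,0,dz];print(dz,proj("wrist",q,k),(np.asarray(k["view"])@np.append(q,1))[:3])
import cv2
im=cv2.imread("pics/w1.png")[250:440,230:410];cv2.imwrite("pics/e.png",cv2.resize(im,None,fx=3,fy=3,interpolation=2))
E
```

```text
0 [318.90239293 286.83587703] [0.00030557 0.01833262 0.18784878]
0.026 [319.68662989 310.59462733] [0.00058276 0.02552305 0.16286437]
```

View pics/e.png

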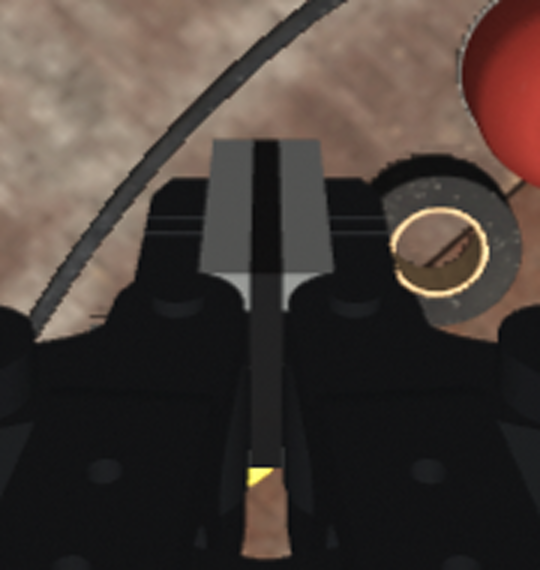

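Request:
servo_tool:
  motion: [-1.4,1.4,0,0,-1.4,1.4,0,0,-1.4,1.4,0,0,0,0,0,0]

```text
t: 4.95
ee_pos: [0.4843, 0.1303, 0.0546]
tool_rot: [-0.381, 0.925, 0.0, -0.006]
force: [-0.1, 0.6, 0.5]
gripper_width: 0.001
```

```bash
python3 st.py -90.3 57 55
```

```text
t 4.95 phi -89.9 rho 59.8 z 54.6 yaw -135.2 q6 2.39 F [-0.1  0.6  0.5] T [ 0.01 -0.01  0.01]
shift tool mm [-1.7  2.3 -0.4]
```

Request:
servo_tool:
  motion: [-1.4,1.4,0,0,-1.4,1.4,0,0,0,0,0,0]

```text
t: 5.25
ee_pos: [0.4843, 0.1347, 0.0545]
tool_rot: [-0.381, 0.925, 0.0, -0.006]
force: [0.2, 0.1, -0.4]
gripper_width: -0.0
```

Request:
servo_tool:
  motion: [-1.4,1.4,0,0,0,0,0,0]

```text
t: 5.45
ee_pos: [0.4843, 0.1369, 0.0545]
tool_rot: [-0.381, 0.925, 0.0, -0.006]
force: [-0.2, -0.0, -0.7]
gripper_width: -0.001
```

```bash
python3 st.py -90.3 52 55
```

```text
t 5.45 phi -89.9 rho 53.2 z 54.5 yaw -135.2 q6 2.40 F [-0.2 -0.  -0.7] T [ 0.02  0.02 -0.03]
shift tool mm [-0.6  1.2 -0.5]
```

Request:
servo_tool:
  motion: [-1.4,1.4,0,0,-1.4,1.4,0,0,0,0,0,0]

```text
t: 5.75
ee_pos: [0.4843, 0.1411, 0.0545]
tool_rot: [-0.381, 0.925, 0.0, -0.006]
force: [-0.8, -0.5, -0.2]
gripper_width: -0.003
```

```bash
python3 st.py -90.3 52 55; python3 - <<'E'
from rig import imaging
import cv2
a=imaging.read_camera("scene")[:,:,::-1][215:305,255:345];a=cv2.resize(a,(400,400),interpolation=2)
b=imaging.read_camera("side")[:,:,::-1][175:255,275:355];b=cv2.resize(b,(400,400),interpolation=2)
cv2.imwrite("pics/f.png",cv2.hconcat([a,b]))
E
```

```text
t 5.75 phi -89.9 rho 49.0 z 54.5 yaw -135.2 q6 2.41 F [-0.8 -0.5 -0.2] T [-0.01 -0.03  0.01]
shift tool mm [ 2.4 -1.9 -0.5]
```

View pics/f.png

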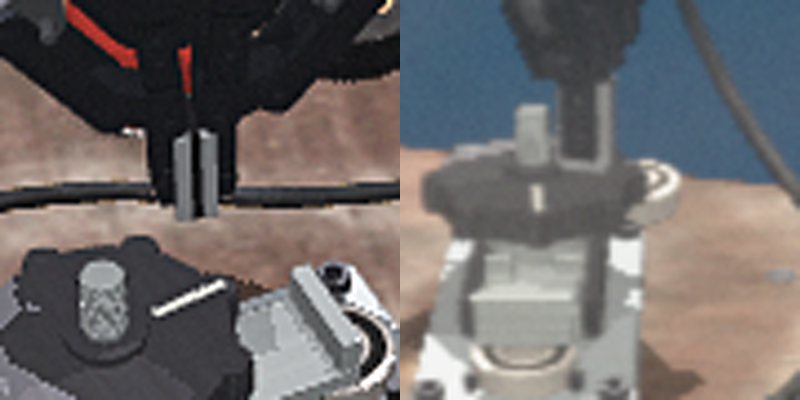

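```bash
python3 - <<'E'
from h import *
for z in np.arange(.05,.1,.006): print(round(z,3),proj("scene",(.4765,.1488,z)).round(1),proj("side",(.4794,.1362,z)).round(1))
E
```

```text
0.05 [300.6 283. ] [310.3 225.5]
0.056 [300.5 280.1] [310.3 222.8]
0.062 [300.5 277.2] [310.2 220.1]
0.068 [300.4 274.4] [310.1 217.4]
0.074 [300.4 271.4] [310.  214.7]
0.08 [300.3 268.5] [310. 212.]
0.086 [300.2 265.5] [309.9 209.2]
0.092 [300.2 262.5] [309.8 206.4]
0.098 [300.1 259.4] [309.7 203.7]
```

Request:
servo_tool:
  motion: [8,-8,0,0,8,-8,0,0,0,0,0,0,0,0,14,0,0,0,13,0,0,0,0,0]

```text
t: 6.45
ee_pos: [0.4846, 0.1146, 0.0271]
tool_rot: [-0.38, 0.925, -0.0, -0.005]
force: [-0.2, 0.2, -0.4]
gripper_width: -0.001
```

```bash
python3 st.py -90.3 64 27
```

```text
t 6.45 phi -89.7 rho 75.5 z 27.1 yaw -135.3 q6 2.36 F [-0.2  0.2 -0.4] T [ 0.05  0.02 -0.03]
shift tool mm [-7.5  8.7  0.1]
```

Request:
servo_tool:
  motion: [-3.7,4.3,0,0,-3.7,4.3,0,0,-1.4,1.4,0,0,-1.4,1.4,0,0,0,0,0,0]

```text
t: 6.95
ee_pos: [0.4843, 0.1318, 0.0279]
tool_rot: [-0.38, 0.925, -0.0, -0.005]
force: [0.5, 0.6, -0.5]
gripper_width: -0.001
```

```bash
python3 st.py -90.3 57 27
```

```text
t 6.95 phi -89.9 rho 58.3 z 27.9 yaw -135.3 q6 2.40 F [ 0.5  0.6 -0.5] T [0.02 0.03 0.04]
shift tool mm [-0.6  1.2  0.9]
```

Request:
servo_tool:
  motion: [-1,1,0,0,-1,1,0,0,0,0,0,0]

```text
t: 7.25
ee_pos: [0.4847, 0.1351, 0.0284]
tool_rot: [-0.381, 0.925, -0.001, -0.004]
force: [0.6, 0.5, -0.9]
gripper_width: -0.002
```

Request:
servo_tool:
  motion: [-1,1,0,0,0,0,0,0]

```text
t: 7.45
ee_pos: [0.4848, 0.1365, 0.0284]
tool_rot: [-0.38, 0.925, -0.001, -0.004]
force: [0.3, -1.0, -0.4]
gripper_width: 0.003
```

Request:
servo_tool:
  motion: [-1,1,0,0,0,0,0,0]

```text
t: 7.65
ee_pos: [0.4849, 0.1372, 0.0284]
tool_rot: [-0.38, 0.925, -0.001, -0.004]
force: [0.3, -2.5, 0.4]
gripper_width: -0.0
```

```bash
python3 st.py -90.3 57 27
```

```text
t 7.65 phi -89.3 rho 52.9 z 28.4 yaw -135.3 q6 2.41 F [ 0.3 -2.5  0.4] T [-0.37  0.04  0.03]
shift tool mm [ 3.5 -2.2  1.5]
```

Request:
servo_tool:
  motion: [1.8,-1.8,0,0,-5.8,-5.1,0,-0.14,-5.8,-5.1,0,-0.14,-5.8,-5.1,0,-0.14,-5.8,-5.1,0,-0.14,-5.8,-5.1,0,-0.14,-5.8,-5.1,0,-0.14,0,0,0,0]

```text
t: 8.45
ee_pos: [0.5258, 0.1528, 0.0285]
tool_rot: [0.735, -0.678, -0.003, 0.005]
force: [-0.1, -0.6, 2.0]
gripper_width: -0.003
```

```bash
python3 st.py -41.3 55.5 28; python3 - <<'E'
from rig import imaging
import cv2
a=imaging.read_camera("scene")[:,:,::-1][215:335,210:370];a=cv2.resize(a,(640,480),interpolation=2)
cv2.imwrite("pics/g.png",a)
E
```

```text
t 8.45 phi -41.9 rho 55.9 z 28.5 yaw -85.3 q6 1.56 F [-0.1 -0.6  2. ] T [ 0.1  -0.1  -0.03]
shift tool mm [-0.7 -0.1  0.5]
```

View pics/g.png

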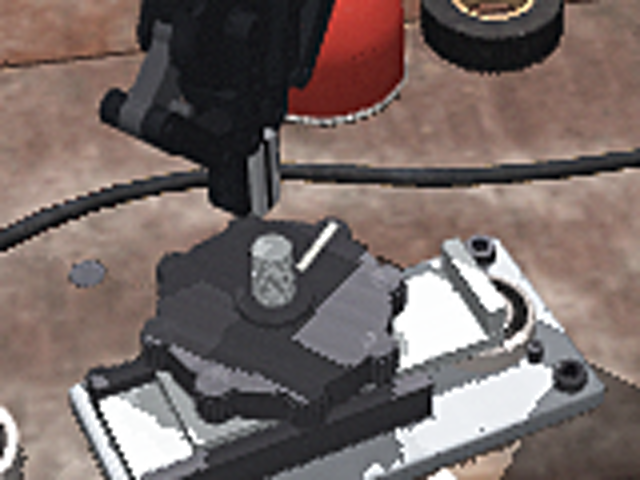

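Request:
servo_tool:
  motion: [-5.8,-5.1,0,-0.14,-5.8,-5.1,0,-0.14,-5.8,-5.1,0,-0.14,-5.8,-5.1,0,-0.14,-5.8,-5.1,0,-0.14,-5.8,-5.1,0,-0.14,-5.8,-5.1,0,-0.14,-5.8,-5.1,0,-0.14,-5.8,-5.1,0,-0.14,-5.8,-5.1,0,-0.14,0,0,0,0]

```text
t: 9.6
ee_pos: [0.5324, 0.2196, 0.0298]
tool_rot: [0.999, -0.043, 0.002, 0.004]
force: [-0.3, 0.4, 0.1]
gripper_width: -0.004
```

```bash
cat > line.py <<'E'
import sys
from h import *
import cv2
def line(z,cam="scene"):
    im=cv2.cvtColor(imaging.read_camera(cam),cv2.COLOR_RGB2GRAY).astype(np.float32);k=imaging.calibration(cam)
    th=np.radians(np.arange(-180,180,1.));r=np.linspace(.018,.042,16)
    v=np.array([[cv2.getRectSubPix(im,(1,1),tuple(map(float,proj(cam,(.4842+q*np.cos(t),.1901+q*np.sin(t),z),k))))[0,0] for q in r] for t in th])
    m=np.median(v,axis=1)-.5*(np.roll(np.median(v,1),8)+np.roll(np.median(v,1),-8));o=np.argsort(-m)[:6]
    a=np.degrees(th[o]);print(cam,"line world deg",a.round(),"contrast",m[o].round(),"-> joint deg mod 360 for best:",((a[0]+118.7)%360).round(1))
line(float(sys.argv[1])/1e3)
E
python3 st.py 40 55.5 29; python3 line.py 69.5
```

```text
t 9.60 phi 31.4 rho 56.5 z 29.8 yaw -4.9 q6 0.28 F [-0.3  0.4  0.1] T [-0.   -0.08  0.03]
shift tool mm [-6.2 -5.7  0.7]
scene line world deg [ -7.  -8.  -9. -10.  -6. -11.] contrast [176. 174. 166. 145. 145.  95.] -> joint deg mod 360 for best: 111.7
```

Request:
servo_tool:
  motion: [-6.5,-4.4,0,-0.14,-5.9,-5.0,0,-0.14,-5.9,-5.0,0,-0.14,-5.9,-5.0,0,-0.14,-5.9,-5.0,0,-0.14,-5.9,-5.0,0,-0.14,-5.9,-5.0,0,-0.14,-5.9,-5.0,0,-0.14,-5.9,-5.0,0,-0.14,-5.9,-5.0,0,-0.14,-5.9,-5.0,0,-0.14,0,0,0,0]

```text
t: 10.85
ee_pos: [0.4651, 0.2442, 0.0312]
tool_rot: [0.755, 0.656, 0.024, -0.001]
force: [0.5, 0.6, -0.5]
gripper_width: -0.003
```

```bash
python3 st.py 119 55.5 29; python3 line.py 70.5
```

```text
t 10.85 phi 109.5 rho 57.4 z 31.2 yaw 82.0 q6 -1.21 F [ 0.5  0.6 -0.5] T [ 0.04 -0.01 -0.  ]
shift tool mm [-6.7 -7.   1.8]
scene line world deg [-111. -112. -110. -113. -109. -114.] contrast [48. 47. 47. 45. 44. 38.] -> joint deg mod 360 for best: 7.7
```

```bash
cat >> line.py <<'E'
line(float(sys.argv[1])/1e3,"wrist");line(float(sys.argv[1])/1e3,"side")
E
python3 line.py 70.5; python3 st.py 110 54.5 30
```

```text
scene line world deg [-111. -110. -109. -112. -113. -156.] contrast [46. 45. 44. 42. 37. 36.] -> joint deg mod 360 for best: 7.7
wrist line world deg [-98. -97. -95. -99. -96. -94.] contrast [53. 53. 49. 48. 47. 44.] -> joint deg mod 360 for best: 20.7
side line world deg [-145. -146. -144.   60.   59. -147.] contrast [14. 13. 12. 11. 11. 10.] -> joint deg mod 360 for best: 333.7
t 11.05 phi 108.8 rho 56.6 z 31.2 yaw 81.9 q6 -1.20 F [-2.1  4.6  1.5] T [ 0.76  0.4  -0.01]
shift tool mm [-2.5 -0.1  1.1]
```

Request:
servo_tool:
  motion: [-5.6,-6.8,0,-0.1,-4.8,-6.8,0,-0.1,-5.0,-6.6,0,-0.1,-5.3,-6.4,0,-0.1,-5.6,-6.2,0,-0.1,-5.9,-6.0,0,-0.1,-6.1,-5.8,0,-0.1,0,0,0,0]

```text
t: 11.85
ee_pos: [0.4301, 0.2017, 0.0309]
tool_rot: [0.483, 0.875, 0.026, 0.007]
force: [-2.7, 2.0, 2.2]
gripper_width: -0.004
```

```bash
python3 st.py 165 55.5 30; python3 line.py 71
```

```text
t 11.85 phi 167.9 rho 55.3 z 30.9 yaw 122.2 q6 -1.99 F [-2.7  2.   2.2] T [0.13 0.42 0.04]
shift tool mm [2.1 1.8 1. ]
scene line world deg [128. 130. 129. 131. 132. 127.] contrast [136. 136. 134. 129. 104.  87.] -> joint deg mod 360 for best: 246.7
wrist line world deg [-170. -171. -172. -100. -169. -173.] contrast [30. 30. 29. 28. 28. 28.] -> joint deg mod 360 for best: 308.7
side line world deg [134. 133. 132. 135. 131. 136.] contrast [41. 40. 34. 33. 30. 27.] -> joint deg mod 360 for best: 252.7
```

Request:
servo_tool:
  motion: [-6.1,-5.4,0,-0.13,-6.1,-5.4,0,-0.13,-6.1,-5.4,0,-0.13,-6.1,-5.4,0,-0.13,-6.1,-5.4,0,-0.13,-6.1,-5.4,0,-0.12,0,0,0,0]

```text
t: 12.7
ee_pos: [0.4422, 0.1563, 0.0309]
tool_rot: [0.113, 0.993, 0.022, 0.018]
force: [-0.0, -1.7, 2.3]
gripper_width: 0.001
```

```bash
python3 st.py 210 75 30; python3 line.py 71.5
```

```text
t 12.70 phi -141.2 rho 53.9 z 30.9 yaw 166.9 q6 -2.89 F [-0.  -1.7  2.3] T [-0.35  0.06 -0.06]
shift tool mm [21.6 -8.8 -0.2]
scene line world deg [ 179.  178. -180.  177. -179.  176.] contrast [131. 126. 119. 110.  86.  78.] -> joint deg mod 360 for best: 297.7
wrist line world deg [-118. -117. -114. -116. -113. -115.] contrast [25. 24. 20. 20. 20. 20.] -> joint deg mod 360 for best: 0.7
side line world deg [-126. -127. -125.   72.   73. -128.] contrast [23. 20. 19. 17. 17. 17.] -> joint deg mod 360 for best: 352.7
```

Request:
servo_tool:
  motion: [17,-7,0,0,17,-7,0,0,0,0,0,0.06,0,0,0,0.13,0,0,0,0.13,0,0,0,0.13,0,0,0,0.13,0,0,0,0.13,0,0,0,0.13,0,0,0,0.13,0,0,0,0.13,0,0,0,0.13,0,0,0,0.13,0,0,0,0.13,0,0,0,0.13,0,0,0,0.13,0,0,0,0.13,0,0,0,0.13,0,0,0,0.06,0,0,0,0]

```text
t: 14.85
ee_pos: [0.3984, 0.158, 0.0253]
tool_rot: [0.939, 0.342, 0.024, -0.013]
force: [0.4, -0.6, 0.5]
gripper_width: 0.0
```

```bash
python3 st.py -113.5 85 33; python3 line.py 71.5|head -1
```

```text
t 14.85 phi -159.5 rho 91.6 z 25.3 yaw 39.9 q6 -0.66 F [ 0.4 -0.6  0.5] T [ 0.    0.02 -0.01]
shift tool mm [10.8 68.4 -7.7]
scene line world deg [ 179. -180.  178. -179.  177. -178.] contrast [135. 133. 129. 121. 107.  87.] -> joint deg mod 360 for best: 297.7
```

Request:
servo_tool:
  motion: [0,0,-3,0.08,0,0,-3,0.14,0,0,-2,0.14,0,0,0,0.14,0,0,0,0.14,0,0,0,0.14,0,0,0,0.14,0,0,0,0.14,0,0,0,0.14,0,0,0,0.14,0,0,0,0.14,0,0,0,0.14,0,0,0,0.14,0,0,0,0.14,0,0,0,0.14,0,0,0,0.14,0,0,0,0.14,0,0,0,0.14,0,0,0,0.11,0,0,0,0]

```text
t: 17.0
ee_pos: [0.3975, 0.1586, 0.0332]
tool_rot: [-0.555, 0.831, 0.007, 0.027]
force: [0.1, 0.2, -0.1]
gripper_width: 0.0
```

```bash
python3 st.py -158.5 56 32.5
```

```text
t 17.00 phi -160.0 rho 92.2 z 33.2 yaw -112.5 q6 2.00 F [ 0.1  0.2 -0.1] T [-0.01  0.01 -0.02]
shift tool mm [-23.3 -27.7   2.4]
```

```bash
sed -i 's/^yaw=/p=p-.033*r[:,2];yaw=/' st.py; python3 st.py -158.5 56 65
```

```text
t 17.00 phi -159.5 rho 93.8 z 66.1 yaw -112.5 q6 2.00 F [ 0.1  0.2 -0.1] T [-0.01  0.01 -0.02]
shift tool mm [-25.  -28.3   2.9]
```

Request:
servo_tool:
  motion: [-8.3,-9.4,1.2,0,-8.3,-9.4,1.2,0,-8.3,-9.4,1.2,0,0,0,0,0]

```text
t: 17.4
ee_pos: [0.4346, 0.1717, 0.0312]
tool_rot: [-0.56, 0.828, 0.007, 0.027]
force: [-0.4, 0.1, 0.1]
gripper_width: 0.0
```

```bash
python3 st.py -150.5 55.5 64
```

```text
t 17.40 phi -158.8 rho 54.5 z 64.1 yaw -111.8 q6 2.02 F [-0.4  0.1  0.1] T [0.02 0.07 0.01]
shift tool mm [ 6.1 -5.1 -0.1]
```

Request:
servo_tool:
  motion: [5.4,-6.1,0,-0.13,5.4,-6.1,0,-0.13,5.4,-6.1,0,-0.13,5.4,-6.1,0,-0.13,5.4,-6.1,0,-0.13,5.4,-6.1,0,-0.13,5.4,-6.1,0,-0.13,5.4,-6.1,0,-0.13,5.4,-6.1,0,-0.13,5.4,-6.1,0,-0.13,0,0,0,0]

```text
t: 18.5
ee_pos: [0.4918, 0.1345, 0.0275]
tool_rot: [0.959, -0.284, 0.002, -0.021]
force: [1.3, 0.2, 0.7]
gripper_width: 0.001
```

```bash
python3 st.py -77 55.5 64;python3 line.py 72.3|head -1
```

```text
t 18.50 phi -82.9 rho 57.3 z 60.5 yaw -33.0 q6 0.56 F [1.3 0.2 0.7] T [-0.03  0.05  0.03]
shift tool mm [ 3.  -5.4 -3.3]
scene line world deg [-120. -121. -119. -122. -118. -123.] contrast [175. 167. 159. 148. 123. 101.] -> joint deg mod 360 for best: 358.7
```

Request:
servo_tool:
  motion: [4.4,-7.0,-1,-0.12,5.2,-6.3,-1,-0.12,5.2,-6.3,-1,-0.13,5.2,-6.3,-0.5,-0.13,5.2,-6.3,-0.3,-0.13,5.2,-6.3,-0.3,-0.13,5.2,-6.3,-0.3,-0.13,5.2,-6.3,-0.3,-0.13,5.2,-6.3,-0.3,-0.13,5.2,-6.3,-0.3,-0.13,0,0,0,0]

```text
t: 19.75
ee_pos: [0.5391, 0.1854, 0.0315]
tool_rot: [0.935, 0.356, 0.012, -0.007]
force: [0.3, -0.2, 0.1]
gripper_width: -0.003
```

```bash
python3 st.py 0 55.5 64;python3 line.py 73|head -1
```

```text
t 19.75 phi -5.7 rho 54.6 z 64.5 yaw 41.7 q6 -0.63 F [ 0.3 -0.2  0.1] T [-0.01  0.03 -0.04]
shift tool mm [ 4.4 -3.3  0.6]
scene line world deg [-35. -36. -34. -33. -37. -32.] contrast [166. 138. 135. 109.  94.  78.] -> joint deg mod 360 for best: 83.7
```

Request:
servo_tool:
  motion: [5.9,-5.5,-0.1,-0.13,5.3,-6.1,-0.1,-0.13,5.3,-6.1,-0.1,-0.13,5.3,-6.1,-0.1,-0.13,5.3,-6.1,-0.1,-0.13,5.3,-6.1,-0.1,-0.13,5.3,-6.1,-0.1,-0.13,5.3,-6.1,-0.1,-0.13,0,0,0,0]

```text
t: 20.8
ee_pos: [0.5139, 0.2377, 0.0336]
tool_rot: [0.633, 0.774, 0.016, 0.003]
force: [-0.9, 0.4, 1.2]
gripper_width: 0.0
```

```bash
python3 st.py 60 55.5 65;python3 line.py 73.5
```

```text
t 20.80 phi 58.4 rho 55.1 z 66.6 yaw 101.5 q6 -1.57 F [-0.9  0.4  1.2] T [ 0.06  0.05 -0.05]
shift tool mm [ 1.4 -0.9  1.6]
scene line world deg [31. 32. 30. 33. 29. 34.] contrast [166. 164. 164. 151. 127. 101.] -> joint deg mod 360 for best: 149.7
wrist line world deg [29. 30. 28. 31. 27. 32.] contrast [168. 167. 166. 165. 155. 108.] -> joint deg mod 360 for best: 147.7
side line world deg [27. 25. 26. 28. 24. 29.] contrast [39. 38. 37. 37. 34. 32.] -> joint deg mod 360 for best: 145.7
```

Request:
servo_tool:
  motion: [5.3,-6.1,0.5,-0.13,5.3,-6.1,0.5,-0.13,5.3,-6.1,0.3,-0.13,5.3,-6.1,0,-0.13,5.3,-6.1,0,-0.13,5.3,-6.1,0,-0.13,5.3,-6.1,0,-0.13,5.3,-6.1,0,-0.13,0,0,0,0]

```text
t: 21.85
ee_pos: [0.4599, 0.2401, 0.0341]
tool_rot: [0.164, 0.986, 0.016, 0.017]
force: [-0.4, 0.3, 0.2]
gripper_width: 0.002
```

```bash
python3 st.py 120 90 66;python3 line.py 74.3
```

```text
t 21.85 phi 117.4 rho 55.4 z 67.1 yaw 161.1 q6 -2.58 F [-0.4  0.3  0.2] T [ 0.05  0.03 -0.06]
shift tool mm [27.7 20.9  1.1]
scene line world deg [ -94.  -95.  -93. -156.  -96.  -92.] contrast [35. 35. 33. 31. 30. 27.] -> joint deg mod 360 for best: 24.7
wrist line world deg [89. 87. 88. 90. 86. 91.] contrast [166. 165. 165. 163. 155.  92.] -> joint deg mod 360 for best: 207.7
side line world deg [88. 89. 87. 90. 86. 85.] contrast [46. 45. 43. 37. 35. 26.] -> joint deg mod 360 for best: 206.7
```

Request:
servo_tool:
  motion: [9.5,7,0,0,9.5,7,0,0,9.5,7,0,0,0,0,0,0.08,0,0,0,0.13,0,0,0,0.13,0,0,0,0.13,0,0,0,0.13,0,0,0,0.13,0,0,0,0.13,0,0,0,0.13,0,0,0,0.13,0,0,0,0.13,0,0,0,0.13,0,0,0,0.13,0,0,0,0.13,0,0,0,0.13,0,0,0,0.08,0,0,0,0]

```text
t: 23.9
ee_pos: [0.4265, 0.2863, 0.0316]
tool_rot: [0.905, 0.425, 0.019, -0.005]
force: [-0.8, -0.6, 0.1]
gripper_width: 0.003
```

```bash
python3 st.py 111 90 66;python3 line.py 74.3
```

```text
t 23.90 phi 121.6 rho 112.0 z 64.5 yaw 50.3 q6 -0.54 F [-0.8 -0.6  0.1] T [ 0.07  0.04 -0.03]
shift tool mm [ 8.2 27.6 -0.9]
scene line world deg [ -7.  -8.  -9.  -6. -10.  -5.] contrast [72. 67. 66. 63. 57. 51.] -> joint deg mod 360 for best: 111.7
wrist line world deg [-114. -157. -113. -153. -152. -118.] contrast [2. 2. 2. 2. 2. 2.] -> joint deg mod 360 for best: 4.7
side line world deg [87. 88. 86. 89. 85. 90.] contrast [54. 54. 50. 50. 43. 40.] -> joint deg mod 360 for best: 205.7
```

Request:
servo_tool:
  motion: [0,0,0,0.08,0,0,-0.5,0.13,0,0,-0.5,0.13,0,0,-0.5,0.13,0,0,0,0.13,0,0,0,0.13,0,0,0,0.13,0,0,0,0.13,0,0,0,0.13,0,0,0,0.13,0,0,0,0.05,0,0,0,0]

```text
t: 25.25
ee_pos: [0.4256, 0.2877, 0.0331]
tool_rot: [0.974, -0.225, 0.013, -0.016]
force: [0.4, -0.2, 0.0]
gripper_width: 0.001
```

```bash
python3 st.py 111 56 67
```

```text
t 25.25 phi 121.7 rho 113.7 z 66.1 yaw -26.0 q6 0.80 F [ 0.4 -0.2  0. ] T [-0.   -0.04 -0.02]
shift tool mm [55.1 22.6 -0.8]
```

Request:
servo_tool:
  motion: [16,3,-0.2,0,14,5,-0.2,0,12.5,7,-0.2,0,12.5,7,-0.2,0,0,0,0,0]

```text
t: 25.75
ee_pos: [0.4689, 0.2422, 0.0344]
tool_rot: [0.976, -0.219, 0.012, -0.017]
force: [-3.4, 6.8, 1.7]
gripper_width: -0.005
```

```bash
python3 st.py 111 55.5 67; python3 line.py 74.3
```

```text
t 25.75 phi 107.6 rho 53.8 z 67.4 yaw -25.3 q6 0.67 F [-3.4  6.8  1.7] T [ 1.08  0.47 -0.02]
shift tool mm [-3.5  1.   0.3]
scene line world deg [-75. -73. -76. -74. -77. -72.] contrast [52. 51. 51. 50. 44. 38.] -> joint deg mod 360 for best: 43.7
wrist line world deg [89. 88. 87. 86. 90. 23.] contrast [171. 169. 162. 129. 115.  42.] -> joint deg mod 360 for best: 207.7
side line world deg [86. 87. 85. 88. 89. 84.] contrast [50. 48. 43. 42. 31. 31.] -> joint deg mod 360 for best: 204.7
```

Request:
servo_tool:
  motion: [-6.3,5.1,0,-0.13,-5.3,6.1,0,-0.13,-5.3,6.1,0,-0.13,-5.3,6.1,0,-0.13,-5.3,6.1,0,-0.13,-5.3,6.1,0,-0.13,-5.3,6.1,0,-0.13,-5.3,6.1,0,-0.13,-5.3,6.1,0,-0.13,-5.3,6.1,0,-0.13,0,0,0,0]

```text
t: 27.0
ee_pos: [0.4325, 0.1811, 0.0344]
tool_rot: [0.894, 0.448, 0.024, -0.008]
force: [-1.1, 1.0, 1.3]
gripper_width: -0.0
```

```bash
python3 st.py 180 55.5 67; python3 line.py 75.2
```

```text
t 27.00 phi -169.1 rho 53.8 z 67.4 yaw 53.3 q6 -0.83 F [-1.1  1.   1.3] T [0.14 0.25 0.04]
shift tool mm [ 6.5 -8.2  0.6]
scene line world deg [160. 159. 161. 158. 162. 157.] contrast [166. 159. 153. 129. 110.  84.] -> joint deg mod 360 for best: 278.7
wrist line world deg [162. 161. 160. 163. 159.  78.] contrast [158. 158. 156. 152.  50.  49.] -> joint deg mod 360 for best: 280.7
side line world deg [-174. -173.   72. -172. -175.   71.] contrast [9. 8. 8. 8. 8. 8.] -> joint deg mod 360 for best: 304.7
```

Request:
servo_tool:
  motion: [-5.8,5.6,0,-0.13,-5.3,6.0,0,-0.13,-5.3,6.0,0,-0.13,-5.3,6.0,0,-0.13,-5.3,6.0,0,-0.13,-5.3,6.0,0,-0.13,-5.3,6.0,0,-0.13,-5.3,6.0,0,-0.13,0,0,0,0]

```text
t: 28.05
ee_pos: [0.4684, 0.1344, 0.0321]
tool_rot: [0.544, 0.839, 0.023, 0.003]
force: [-0.7, 0.0, -0.3]
gripper_width: 0.0
```

```bash
python3 st.py -90 55.5 67; python3 line.py 75.9
```

```text
t 28.05 phi -106.4 rho 59.3 z 65.1 yaw 114.0 q6 -2.01 F [-0.7  0.  -0.3] T [-0.19  0.05 -0.01]
shift tool mm [-5.6 15.9 -1.3]
scene line world deg [-153. -152. -154. -155. -151. -156.] contrast [172. 166. 163. 144. 141.  97.] -> joint deg mod 360 for best: 325.7
wrist line world deg [-152. -153. -151. -150.  142.  143.] contrast [163. 153. 139. 105.  47.  43.] -> joint deg mod 360 for best: 326.7
side line world deg [-146. -145. -144. -147. -148. -143.] contrast [49. 49. 44. 43. 36. 35.] -> joint deg mod 360 for best: 332.7
```

Request:
servo_tool:
  motion: [-6,-5,-0.5,0,10.5,-8.5,-0.5,0,10.5,-8.5,0,0,0,0,0,0]

```text
t: 28.6
ee_pos: [0.4388, 0.1406, 0.0325]
tool_rot: [0.548, 0.836, 0.023, 0.002]
force: [-0.2, -0.6, 0.6]
gripper_width: -0.003
```

```bash
python3 st.py -130 54.5 67
```

```text
t 28.60 phi -132.5 rho 68.7 z 65.4 yaw 113.5 q6 -1.98 F [-0.2 -0.6  0.6] T [0.   0.02 0.01]
shift tool mm [ 3.7 14.  -0.9]
```

Request:
servo_tool:
  motion: [1.9,7,-0.3,0,1.8,7,-0.3,0,0,0,0,0,-6.5,3.9,-0.2,-0.1,-6.4,4.3,-0.2,-0.1,-6.2,4.6,-0.2,-0.1,0,0,0,0]

```text
t: 29.3
ee_pos: [0.4698, 0.1399, 0.0336]
tool_rot: [0.411, 0.911, 0.021, 0.004]
force: [0.0, -2.0, -0.0]
gripper_width: 0.003
```

```bash
python3 st.py -110 54.5 67; python3 line.py 75.9|head -2
```

```text
t 29.30 phi -106.5 rho 53.5 z 66.6 yaw 131.4 q6 -2.30 F [ 0. -2. -0.] T [-0.19 -0.01 -0.02]
shift tool mm [ 2.3 -2.5 -0.5]
scene line world deg [-140. -139. -138. -141. -137. -136.] contrast [170. 169. 164. 150. 136. 100.] -> joint deg mod 360 for best: 338.7
wrist line world deg [-139. -138. -140. -137. -136.  126.] contrast [54. 36. 35. 23. 14.  4.] -> joint deg mod 360 for best: 339.7
```

Request:
servo_tool:
  motion: [-6.2,4.2,0,-0.1,-6.0,4.6,0,-0.1,-5.8,4.9,0,-0.1,0,0,0,0]

```text
t: 29.85
ee_pos: [0.4896, 0.1382, 0.0336]
tool_rot: [0.27, 0.963, 0.019, 0.005]
force: [0.8, -0.7, -0.3]
gripper_width: 0.0
```

```bash
python3 st.py -82 55 67; python3 line.py 75.9
```

```text
t 29.85 phi -84.9 rho 53.2 z 66.6 yaw 148.6 q6 -2.60 F [ 0.8 -0.7 -0.3] T [-0.17 -0.17 -0.05]
shift tool mm [-3.2  0.3 -0.4]
scene line world deg [-116. -117. -115. -118. -114. -119.] contrast [183. 171. 165. 145. 118. 100.] -> joint deg mod 360 for best: 2.7
wrist line world deg [-115. -116. -114. -117. -113. -112.] contrast [176. 175. 120.  99.  35.  23.] -> joint deg mod 360 for best: 3.7
side line world deg [-114. -113. -112. -115. -111. -110.] contrast [80. 76. 72. 67. 67. 51.] -> joint deg mod 360 for best: 4.7
```

Request:
servo_tool:
  motion: [-6,-8,0,0,-12,-16,0,0,-12,-16,0,0,0,0,0,-0.045,0,0,0,0]

```text
t: 30.5
ee_pos: [0.4922, 0.0862, 0.0318]
tool_rot: [0.253, 0.967, 0.02, 0.005]
force: [0.3, 0.3, -0.2]
gripper_width: -0.002
```

```bash
python3 st.py -118.7 112 68; python3 line.py 75.9 | head -1
```

```text
t 30.50 phi -86.0 rho 105.3 z 64.8 yaw 150.7 q6 -2.75 F [ 0.3  0.3 -0.2] T [-0.04 -0.02  0.03]
shift tool mm [ 56.6 -23.8  -4.2]
scene line world deg [-116. -115. -117. -114. -118. -113.] contrast [131. 130. 126. 112. 108.  76.] -> joint deg mod 360 for best: 2.7
```

Request:
servo_tool:
  motion: [15,-7,-1,0,15,-7,-1,0,15,-6,-1,0,9,-4,0,0,0,0,0,0]

```text
t: 31.15
ee_pos: [0.4314, 0.0938, 0.0339]
tool_rot: [0.254, 0.967, 0.02, 0.005]
force: [0.6, -0.4, -0.4]
gripper_width: -0.0
```

```bash
python3 st.py -118.7 108 40
```

```text
t 31.15 phi -118.7 rho 111.2 z 66.9 yaw 150.6 q6 -2.74 F [ 0.6 -0.4 -0.4] T [-0.06  0.02  0.03]
shift tool mm [ 0.   2.1 27. ]
```

Request:
servo_tool:
  motion: [0,0,9,0,0,0,9,0,0,0,8,0,0,0,0,0]

```text
t: 31.55
ee_pos: [0.4343, 0.0947, 0.006]
tool_rot: [0.254, 0.967, 0.02, 0.007]
force: [-0.1, 0.4, -0.3]
gripper_width: -0.0
```

```bash
python3 st.py -118.7 95 40; python3 - <<'E'
from rig import imaging
import cv2
a=imaging.read_camera("scene")[:,:,::-1][220:320,245:345];a=cv2.resize(a,(400,400),interpolation=2)
b=imaging.read_camera("side")[:,:,::-1][175:265,255:345];b=cv2.resize(b,(400,400),interpolation=2)
cv2.imwrite("pics/i.png",cv2.hconcat([a,b]))
E
```

```text
t 31.55 phi -117.7 rho 109.1 z 38.9 yaw 150.6 q6 -2.74 F [-0.1  0.4 -0.3] T [-0.03  0.   -0.06]
shift tool mm [ 2.1 14.1 -0.5]
```

View pics/i.png

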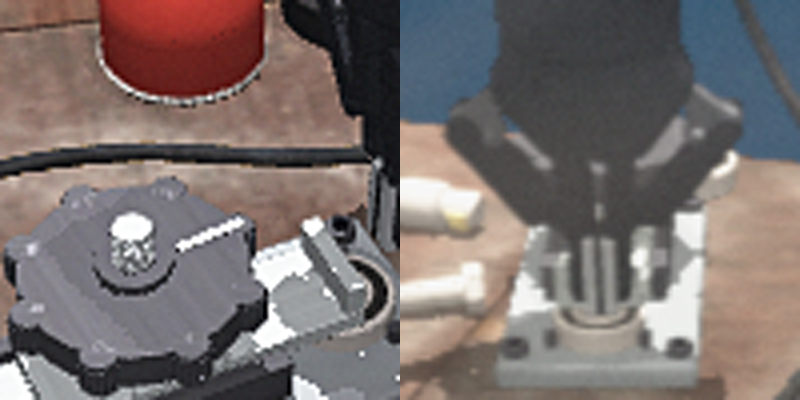

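Request:
servo_tool:
  motion: [1,6,-0.5,0,1,6,-0.5,0,0,4,-0.5,0,0,4,0,0,0,4,0,0,0,4,0,0,0,0,0,0]

```text
t: 32.35
ee_pos: [0.4482, 0.122, 0.0102]
tool_rot: [0.254, 0.967, 0.02, 0.007]
force: [0.1, -1.1, 0.5]
gripper_width: 0.0
```

```bash
python3 st.py -118.7 65 40;python3 - <<'E'
from h import *
from rig import nets
for c in("scene","side"):
    imaging.read_camera(c)
    for d in nets.search_frame("strap_lug",c)[:1]:
        uv=np.array(d["xy"])*[640,480];print(c,d["confidence"],uv.round(),onplane(c,uv,.042).round(4))
E
```

```text
t 32.35 phi -118.0 rho 78.4 z 43.2 yaw 150.6 q6 -2.67 F [ 0.1 -1.1  0.5] T [-0.04  0.02 -0.05]
shift tool mm [ 1.1 13.2  3.7]
scene 0.93 [275. 315.] [0.4742 0.2144 0.042 ]
side 0.76 [305. 237.] [0.4538 0.1096 0.042 ]
```

Request:
servo_tool:
  motion: [0,4,1.2,0,0,4,1,0,0,3,0.8,0,0,0,0,0]

```text
t: 32.95
ee_pos: [0.4539, 0.1309, 0.0078]
tool_rot: [0.254, 0.967, 0.019, 0.007]
force: [-0.5, -1.6, 0.4]
gripper_width: 0.002
```

```bash
python3 st.py -118.7 65 40
```

```text
t 32.95 phi -117.3 rho 67.8 z 40.8 yaw 150.5 q6 -2.65 F [-0.5 -1.6  0.4] T [-0.21  0.07 -0.06]
shift tool mm [1.7 2.8 0.9]
```

Small steps to the end stop, watching the force.

Request:
servo_tool:
  motion: [0,1.5,0,0,0,1.5,0,0,0,0,0,0]

```text
t: 33.25
ee_pos: [0.4553, 0.1337, 0.0078]
tool_rot: [0.254, 0.967, 0.019, 0.007]
force: [-0.6, -2.0, 1.7]
gripper_width: 0.002
```

Request:
servo_tool:
  motion: [0,1.5,0,0,0,1.5,0,0]

```text
t: 33.45
ee_pos: [0.4555, 0.1345, 0.0077]
tool_rot: [0.253, 0.967, 0.017, 0.006]
force: [-5.4, -13.6, 7.3]
gripper_width: 0.001
```

```bash
python3 st.py -118.7 65 40
```

```text
t 33.45 phi -117.4 rho 63.8 z 40.7 yaw 150.6 q6 -2.64 F [ -5.4 -13.6   7.3] T [-2.19  0.99 -0.06]
shift tool mm [ 1.4 -1.3  0.6]
```

Request:
servo_tool:
  motion: [0,-4,0,0,0,-12,0,0,0,-20,0,0,0,-20,0,0,0,0,-30,0,0,0,-40,0,0,-30,-40,0,0,-30,-30,0,0,0,0,0]

```text
t: 34.35
ee_pos: [0.3912, 0.0252, 0.146]
tool_rot: [0.253, 0.967, 0.019, 0.006]
force: [0.4, 0.7, -0.5]
gripper_width: 0.001
```

```bash
python3 st.py; python3 line.py 75.9; python3 - <<'E'
from rig import imaging
import cv2
a=imaging.read_camera("scene")[:,:,::-1][230:330,230:340];a=cv2.resize(a,(440,400),interpolation=2)
b=imaging.read_camera("side")[:,:,::-1][175:265,255:345];b=cv2.resize(b,(360,360),interpolation=2);b=cv2.copyMakeBorder(b,0,40,0,0,0)
cv2.imwrite("pics/j.png",cv2.hconcat([a,b]))
E
```

```text
t 34.35 phi -119.4 rho 190.6 z 178.9 yaw 150.7 q6 -2.92 F [ 0.4  0.7 -0.5] T [-0.05 -0.02 -0.02]
scene line world deg [-116. -117. -115. -114. -118. -113.] contrast [143. 140. 140. 121. 118.  83.] -> joint deg mod 360 for best: 2.7
wrist line world deg [-55. -54. 170.  71. -51.  54.] contrast [1. 1. 1. 1. 1. 1.] -> joint deg mod 360 for best: 63.7
side line world deg [-114. -113. -112. -111. -115. -110.] contrast [73. 73. 73. 69. 61. 57.] -> joint deg mod 360 for best: 4.7
```

View pics/j.png

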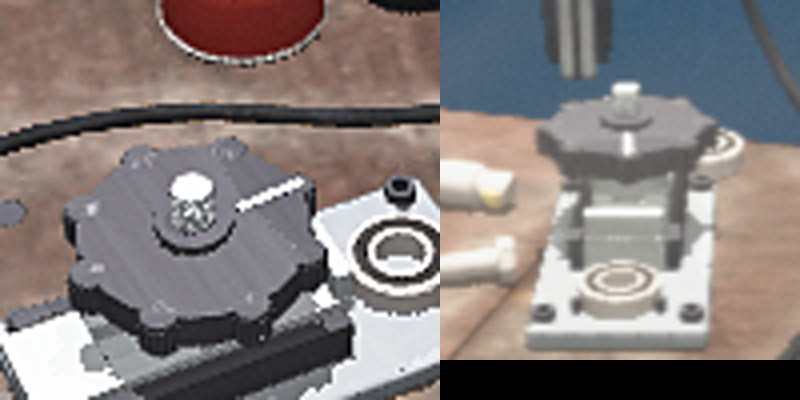

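```bash
python3 - <<'E'
from h import *
from rig import arm,nets
c,s=np.cos(-2.0714),np.sin(-2.0714)
for x in(.050,.054,.058,.064): print(x,proj("side",(.4842+c*x,.1901+s*x,.040)).round(1))
imaging.read_camera("scene")
for q in("bearing_a","coupler_a","bolt_b","tape_roll","tape_measure"): print(q,[(np.array(d["xy"])*[640,480]).round() for d in nets.search_frame(q,"scene")[:2]])
arm.hand_in()
E
```

```text
0.05 [300. 230.]
0.054 [299.8 230.9]
0.058 [299.7 231.7]
0.064 [299.6 233. ]
bearing_a [array([194., 326.])]
coupler_a [array([267., 385.])]
bolt_b [array([332., 352.])]
tape_roll [array([332., 216.])]
tape_measure [array([394., 212.])]
the job is handed in; nothing more can be done
```

The bearing is uncovered and the collar is two turns loose. I handed the job in at about 34.5 s of the 56 s allowed. I rolled the collar with the corner of the shut fingertips in three main strokes and a short re-engagement. I then pushed the strap back by its lug with the fingertips' flat side and drew the arm clear.

**Checks that agreed**
- **Collar:** its white line is back at the clamp's +x, at a joint reading of about 723° (12.6 rad) by the scene and side cameras. It started near 0.10 rad. I counted whole turns by following the line through every stroke.
- **Strap:** it met its end stop at about 14 N. In the side view the lug face sits at the pixel expected for clamp x ≈ 54 mm, and the bearing lies fully open.
- **Forces:** the highest I read was about 16 N, at the end stop. I only read force at the end of each move.

**Checks that disagreed or went wrong**
- **Fingertip height:** the real fingertips ended about 33 mm short of the stated TCP. The cameras showed it, and the first probe passed over the rim without touching. I corrected for it throughout.
- **Tool tilt:** the tool picked up about 3° of tilt during fast turning. I allowed for this in the tip position.
- **Slip:** the tip slid off a lobe once, near the end of the second turn, and I put it back.
- **Loose things:** the networks found all five within 1 to 3 pixels of their first positions, except bearing_a. It read 7 rows higher, though nothing went near it on the bench, so I take that as network error. I did not check it further.

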